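# Unlatch a battery pack and pull it from its sloping charging dock

### The job

Take the flat battery pack out of the sloping charging dock and stand it upright on its foot inside the clear tray. First slide the dock's latch all the way aside while the pack is still seated, and leave it there: it gives way to one side only, which you cannot see, so feel for it and never force it; then pull the pack straight out past its click-stop, and set it down gently. Leave the remotes, the tumbler and the plant where they are.

Things in the scene. Friction and masses are not known exactly. Their poses are not given: they have to be found in the camera images.
- dock: Black charging dock with grey edges, fixed, 124 mm wide (y), 118 mm deep (x), 66 mm high. Origin: on the console, straight below the centre of the well's mouth; z up. Its face slopes 28 degrees, down towards the dock's -x side: outward normal (-sin28, 0, cos28), up the slope (cos28, 0, sin28) in the dock's frame. -x looks roughly to the robot, turned up to 15 degrees; left or right of the tray.
- dock_mouth (a point): Centre of the well's mouth, in the plane of the sloping face, 56 mm above the dock's origin; axes as the dock's. The well is 86 mm (y) by 29.4 mm (along the slope), 34 mm deep along the normal. A sprung steel detent ball in each end of the well holds the pack: about 10 to 18 N to pull it past the click, straight along the normal.
- dock_seat (a point): Point on the dock where the pack's centre lies when seated: 13 mm out from the well's mouth along the normal of the face. Axes as the dock's.
- pack_center (a point): Centre of the battery pack: flat aluminium slab, black cap, 28 mm thick (its x), 84 mm wide (y), 94 mm long (z, from flat foot to cap), 0.2 to 0.4 kg; 47 mm above the foot. Seated, z is the normal of the dock's face, x up the slope (it leans up to 3 degrees more in its play), 60 mm stand out. Too wide to grasp across y: grasp the outer 30 mm across the thickness, fingers along its length.
- pack_lug (a point): Middle of the small grey lug on the pack's -x face: 12 mm wide (y), 8 mm high (z), sticks out 10 mm, 39 mm above the foot, on the centre line. While locked, the latch's tongue lies over it and stops the pack from coming out. Axes as the pack's.
- latch_tab (a point): Point on the thumb tab of the grey latch on the slope below the pack: 22 mm out from the face, 46 mm down the slope from the well's mouth, on the tab's centre line. Tab: 10 mm wide (y), 12 mm along the slope, top 32 mm out from the face. It stands on a carriage 24 mm wide (y), 9 mm high. y is the dock's y, z the normal of the face.
- latch_tongue (a point): Middle of the latch's steel tongue, a bar 12 mm wide (y), 10 to 15 mm out from the face, that runs from the tab 23 mm up the slope, over the pack's lug while locked. It moves with the tab.
- latch (a joint): Travel of the latch along the dock's y, m: near 0 locked, +0.020 or -0.020 fully aside. Stiff (about 2 N), stays where left. A hidden stop blocks it after about 4 mm on one side, + or - by chance; to the other side it runs to a firm stop at 20 mm. Fully aside means 15 mm or more. More than 50 N on it breaks it.
- tray_in (a point): Centre of the inner floor (4 mm above the console) of the loose clear acrylic tray, 140 mm (x) by 180 mm (y) outside, walls 4 mm thick and 20 mm high, empty; 0.45 kg. Axes are the tray's, z up.
- remote_a: Slim black remote lying flat, 160 by 44 by 17 mm, between the robot and the dock and tray; origin at the centre of its underside, long along its x. Leave alone.
- remote_b: The same remote again, lying beyond the dock and tray. Leave alone.
- tumbler: Stainless steel tumbler, open, 74 mm across the rim, 115 mm high, off to one side; origin at the centre of its underside. Leave alone.
- pot: Teal ceramic pot with a small succulent, 92 mm across, about 110 mm high, off to the other side; origin at the centre of its underside. Leave alone.
Mind the look-alikes: they are no part of the job. Of the things that look like the part that bears pack_center, the smallest one is meant.

How it is judged (in metres and radians):
On the way, in this order (a step that is already met when the one before it is completed fails the run):
1. the latch is slid aside (15 mm or more) while the pack is still seated ((value of joint latch above 0.015 m or value of joint latch below -0.015 m) and distance between pack_center and dock_seat below 0.008 m), for 0.2 s.
2. the pack is pulled clear of the dock (distance between pack_center and dock_seat above 0.06 m), for 0.1 s.
At the end, for the whole second after the job is handed in: The pack stands upright (within 0.12 rad) on its foot on the tray's floor: its centre within 60 mm (x) and 80 mm (y) of the tray's centre and 41 to 52 mm above the floor, released; the latch is left 15 mm or more aside (x of pack_center in the frame of tray_in between -0.06 and 0.06 m and y of pack_center in the frame of tray_in between -0.08 and 0.08 m and z of pack_center in the frame of tray_in between 0.041 and 0.052 m and angle between pack_center's own z axis and vertical below 0.12 rad and (value of joint latch above 0.015 m or value of joint latch below -0.015 m)); the robot touches nothing.
It fails at once if the latch is forced (over 50 N) (contact force between any of the fingers, the arm and latch above 50 N).
It fails at once if the pack is set down hard on the tray (over 60 N) (contact force between pack and tray above 60 N).
It fails at once if a remote, the tumbler or the plant is disturbed (moved over 20 mm) (distance of any of remote_a, remote_b, tumbler, pot from where it was at the start of the episode above 0.02 m).
It also fails if it takes over 48 s, if anything falls off the work surface, if the arm or the gripper's body presses on something with over 40 N, if the wrist force passes 120 N, or if a joint passes its speed limit or range.

### The arm

A 6-joint arm with a two-finger parallel gripper is mounted at the origin on the work surface. World frame = base frame: x ahead of the robot, y to its left, z up, the work surface at z = 0. Lengths are in mm, angles in rad, forces in N, time in s.
With the tool pointing down it reaches from about 250 to 725 mm from the base axis. Payload 9.7 kg.
Tool frame: the origin (TCP) lies midway between the tips of the shut fingers; the grasp point (between the pads) lies 19 mm behind it (env.tcp_to_grasp is the z of the grasp point in the tool frame, in mm); z points along the fingers, y is the line along which they close (so a half turn about z gives the same grasp; the last joint's range is limited). The gripper opens to 85 mm and grips with 20 to 120 N. Pads are 22 mm wide; open, the fingers measure 114 mm over their backs; the gripper's body (76 mm by 85 mm) begins 54 mm behind the grasp point. The pads swing forward as they close: fully open they stand 13 mm farther back than shut.
Start: joints at [-1.276, 0.087, 0.176, 1.66, 0, 1.571], TCP at [159.799, -526.271, 231.284] pointing down, gripper open.
Joint ranges: [-3.13, 3.13], [-0.85, 1.81], [-1.15, 1.24], [-2.2, 2.28], [-1.44, 1.52], [-3.14, 3.14]. Speed limits (rad/s): [2.22, 2.22, 2.57, 3.14, 3.14, 3.14].

### API

Orientations are given as a rotation vector (axis times angle).
In Python, from cell import env gives the robot as it stands.
- The arm moves only by the shell command python3 -m creep 'ROWS' [FORCE]. ROWS is JSON, a list of rows, each a list of 7 numbers: the shift along the tool's x, y, z in m, then the turn, a rotation vector about the tool's x, y, z in rad, then the gripper command: -1 is fully open, 1 is shut, values between are in proportion. In form: [[tx, ty, tz, ax, ay, az, fingers], ...]. A call has exactly 5 rows; each row is the pose to reach, as a shift and turn from the pose commanded when the call began, along the tool's axes at that moment; what a row does not reach only later rows make up. A row lasts 1/12 s, in which the tool goes at most 41.7 mm and 7.16 degrees, less where a joint would pass 70% of its speed; a pose out of reach is approached as far as the arm can. A call with a gripper value outside its range is refused whole. The fingers move at their own pace and stop on an object; FORCE is the grip in N (left out, the last holds). Time passes only in rows, so rows that repeat a pose let the fingers close, or fill a call up. It gives the time, the measured TCP pose, the force, the opening and the grip force at its end, in the units of the state.
- env.sense(): the state, without advancing time (a new reading comes with each control period).
- env.capture(name): name is "side" or "top" or "wrist"; returns a dict with "frame" (400x640x3 uint8, blue, green, red), "depth" (400x640 float32, mm along the optical axis (not along the pixel's ray), 0 where there is no reading), "camera_matrix" (3x3 intrinsics, pixels), "xyz" and "orientation" of the camera in the world; the wrist camera has in their place "tool_from_camera" (4x4, takes a point from camera to tool coordinates, whose origin is the TCP and whose axes are the flange's). Camera axes: x right, y up, looking along -z (the intrinsics and any distortion apply to the point x, -y, -z); pixel columns grow to the right and rows downward; lengths in mm; the calibration is good to about 2 mm. The wrist camera is an equidistant fisheye: a pixel r from the principal point sees the ray r / f radians off the axis. A picture is of the moment at which its call begins: read the wrist's pose just before it.
- env.job_done(): hands the job in; it is judged then, once.
The state is a dict: "t": time; "joints": joint angles; "joint_velocities": joint speeds; "tau": joint torques, N m; "tcp_pos": TCP position; "orientation": TCP orientation; "force": force on the tool from outside, world axes, zero at the start; "torque": the same for the moment, N m; "finger_gap": finger opening in mm; "finger_force": force on a finger pad.
Only numpy, scipy, OpenCV 4.12 (cv2) and the standard library are available. Lean on these libraries where they do the work, as an engineer would, in place of code of your own. Each camera call takes 0.05 s, during which the arm holds its last target. There are 200 camera calls.

## Working session

There is one attempt and no reset: what is moved stays moved. The work goes in short steps, Python scripts to look and compute and a shell command to move; the robot and the scene stay as the last step left them, time stands still between calls to the robot, and variables do not carry over. Pictures are saved under pics/ and viewed, at most 10 in all, crops included, and the job is handed in when it is done.

```bash
ls; mkdir -p pics; cat > h.py <<'E'
import numpy as np, cv2
from scipy.spatial.transform import Rotation as R
from cell import env
def cloud(c):
    K=np.array(c["camera_matrix"]);d=c["depth"]
    v,u=np.mgrid[:d.shape[0],:d.shape[1]]
    p=np.stack([(u-K[0,2])/K[0,0]*d,-(v-K[1,2])/K[1,1]*d,-d],-1)
    o=np.array(c["orientation"]); Rm=R.from_rotvec(o).as_matrix() if o.size==3 else o
    w=p@Rm.T+np.array(c["xyz"]); w[d==0]=np.nan
    return w
E
python3 - <<'E'
from h import *
s=env.sense();print(s)
a=env.capture("top");b=env.capture("side")
for n,c in(("top",a),("side",b)):
    print(n,c["camera_matrix"],c["xyz"],c["orientation"],[k for k in c]);cv2.imwrite(f"pics/{n}.png",c["frame"]);np.savez(f"{n}.npz",w=cloud(c),f=c["frame"])
E
```

```text
pics
{'t': 0.0, 'joints': array([-1.27601782e+00,  8.74346505e-02,  1.75124378e-01,  1.65979927e+00,
       -8.40171250e-06,  1.57083360e+00]), 'joint_velocities': array([-0.00071781, -0.00083886,  0.00060915, -0.0001735 ,  0.00080206,
        0.00162062]), 'tau': array([-1.64206026e-04, -5.20390177e+01,  4.64805830e+01,  1.64685101e-02,
       -2.41159540e-05, -7.62905302e-06]), 'tcp_pos': array([ 159.72003354, -526.05321105,  230.59204203]), 'orientation': array([-3.10625595e+00, -4.61113886e-01,  3.15895598e-04]), 'force': array([ 0.15095523,  0.21787144, -0.70158994]), 'torque': array([ 0.04146846,  0.00800327, -0.06231236]), 'finger_force': 0.0, 'finger_gap': 85.07671265989364}
top [[373.93274533   0.         311.91173831]
 [  0.         373.93274533 197.12144083]
 [  0.           0.           1.        ]] [444.38437673 -40.9813628  931.15317162] [ 0.14004563 -0.1274232  -1.5673078 ] ['frame', 'depth', 'camera_matrix', 'xyz', 'orientation']
side [[397.55029445   0.         326.46159366]
 [  0.         397.55029445 201.89954626]
 [  0.           0.           1.        ]] [458.93473131 664.87322029 966.03745488] [ 0.1027953  -0.98041078 -2.78585086] ['frame', 'depth', 'camera_matrix', 'xyz', 'orientation']
```

View pics/top.png

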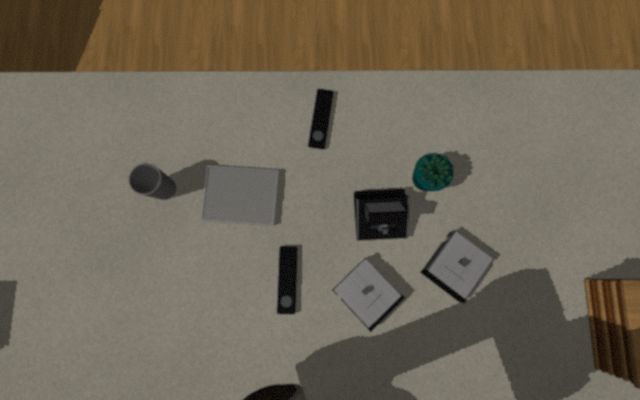

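View pics/side.png

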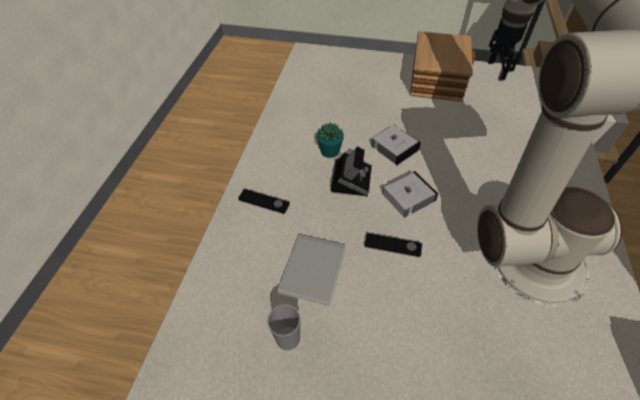

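The top view shows the dock at (381,214) with the pack standing up from it, the tray at (242,195), the pot at (433,172) and the tumbler at (150,180). The remotes are at (320,118) and (287,280). Two larger look-alike slabs lie at (368,293) and (458,265). The side view agrees, with the dock at (352,172) and the tray at (313,268).

```bash
python3 - <<'E'
from h import *
t=np.load("top.npz");s=np.load("side.npz")
w=t["w"];f=t["f"]
print("table z",np.nanmedian(w[220:260,100:200,2]))
# tray: bounding contour
g=cv2.cvtColor(f,cv2.COLOR_BGR2GRAY)
for (u,v) in [(204,221),(203,166),(280,168),(275,224),(242,195)]: print("tray",u,v,w[v,u].round())
reg=w[140:240,190:295]; r=reg[(reg[...,2]>8)&(reg[...,2]<60)]; 
print("tray rect",len(r),cv2.minAreaRect(r[:,:2].astype(np.float32)),np.percentile(r[:,2],[5,50,95]))
P=np.concatenate([t["w"].reshape(-1,3),s["w"].reshape(-1,3)])
c=np.nanmedian(w[195:235,360:405].reshape(-1,3),0);print("c",c)
print("depth zeros dock",np.isnan(w[180:250,345:415,2]).sum())
for nm,W in(("top",t["w"].reshape(-1,3)),("side",s["w"].reshape(-1,3))):
    m=(np.hypot(W[:,0]-c[0],W[:,1]-c[1])<95)&(W[:,2]>12);q=W[m]
    q2=q[q[:,2]<60]
    print(nm,len(q),cv2.minAreaRect(q2[:,:2].astype(np.float32)),np.nanpercentile(q[:,2],[5,50,95,100]))
    hi=q[q[:,2]>82];print(" hi",len(hi),hi.mean(0) if len(hi) else 0,cv2.minAreaRect(hi[:,:2].astype(np.float32)) if len(hi)>4 else 0, hi.max(0))
a=cv2.resize(f[170:260,335:425],(540,540),interpolation=cv2.INTER_CUBIC)
cv2.imwrite("pics/dk.png",cv2.convertScaleAbs(a,alpha=2.2))
E
```

```text
table z 0.2905568546851782
tray 204 221 [544. 236.   3.]
tray 203 166 [686. 246.   0.]
tray 280 168 [680.  48.   3.]
tray 275 224 [537.  59.   0.]
tray 242 195 [610. 143.   4.]
tray rect 627 ((607.8724365234375, 147.43063354492188), (180.85023498535156, 140.5159454345703), 85.88672637939453) [ 8.63961053 18.79510426 22.1137491 ]
c [ 547.11582977 -195.16879664   66.10059284]
depth zeros dock 20
top 2632 ((557.6466674804688, -199.9264373779297), (120.81813049316406, 124.70800018310547), 2.765880584716797) [ 20.97406959  56.24831534 112.14586926 117.55767087]
 hi 710 [ 544.39796555 -199.27387727  104.9459033 ] ((546.8950805664062, -200.1031494140625), (44.25485610961914, 84.53770446777344), 2.4362332820892334) [ 569.49602202 -157.52145581  117.55767087]
side 1436 ((555.0188598632812, -201.61509704589844), (120.79607391357422, 129.2071990966797), 2.7514097690582275) [ 19.71867757  50.6458379  111.52329118 118.33544119]
 hi 340 [ 543.04651989 -193.1799918   103.22732056] ((544.1094970703125, -200.67660522460938), (44.42475509643555, 90.5218734741211), 2.086824655532837) [ 566.74225054 -155.6079015   118.33544119]
```

View pics/dk.png

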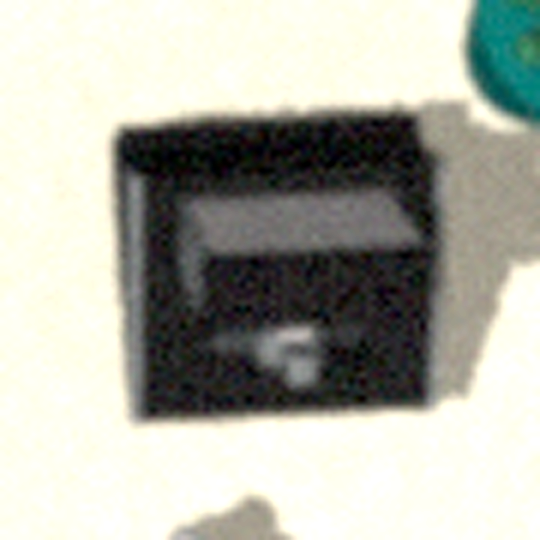

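The enlarged crop shows the dock with the grey cap band of the pack at about (300,225) and the grey latch tab at about (300,365), below the pack. Next I estimate the pose and plan the first move.

```bash
cat >> h.py <<'E'
yaw=np.radians(2.6); a28=np.radians(28)
Rd=R.from_euler('z',yaw).as_matrix()
N=Rd@[-np.sin(a28),0,np.cos(a28)];S=Rd@[np.cos(a28),0,np.sin(a28)];Y=Rd[:,1]
M=np.array([566.,-199.5,56.])
def dp(s,y,n): return M+s*S+y*Y+n*N
def tool(z,y):
    z=z/np.linalg.norm(z);y=y-z*(y@z);y/=np.linalg.norm(y);return np.stack([np.cross(y,z),y,z],1)
def go(p,Rt):
    s=env.sense();R0=R.from_rotvec(s["orientation"]).as_matrix()
    print("t",s["t"].__round__(2),"tcp",s["tcp_pos"].round(1),"shift m",(R0.T@(p-s["tcp_pos"])/1000).round(4),"turn",R.from_matrix(R0.T@Rt).as_rotvec().round(4),"F",s["force"].round(1),"gap",round(s["finger_gap"],1),"j",s["joints"].round(2))
E
python3 - <<'E'
from h import *
print(R.from_rotvec(env.sense()["orientation"]).as_matrix().round(2))
for sg in(1,-1):
    go(dp(-46,0,110),tool(-N,sg*Y))
    go(dp(0,0,110),tool(-N,sg*S))
for nm in("top","side"):
    W=np.load(nm+".npz")["w"].reshape(-1,3);d=W-M
    s,y,n=d@S,d@Y,d@N
    for lab,m in(("cap",(abs(n-60)<5)&(abs(s)<25)&(abs(y)<55)),("face",(abs(n)<4)&(abs(s)<70)&(abs(y)<70)&(abs(s)>17)),("tab",(n>18)&(n<38)&(s<-32)&(s>-60)&(abs(y)<40))):
        if m.sum()>3: print(nm,lab,m.sum(),*[np.percentile(v[m],[2,50,98]).round(1) for v in(s,y,n)])
    m=(abs(n-60)<6)&(abs(s)<25)&(abs(y)<55)
    print(cv2.minAreaRect(np.stack([s[m],y[m]],1).astype(np.float32)))
E
```

```text
[[ 0.96  0.29 -0.  ]
 [ 0.29 -0.96  0.  ]
 [ 0.   -0.   -1.  ]]
t 0.1 tcp [ 159.7 -526.1  230.7] shift m [ 0.3942 -0.2171  0.0994] turn [-0.7014 -0.0896 -2.8124] F [ 1.  -0.2 -0.6] gap 85.1 j [-1.28  0.09  0.18  1.66  0.    1.57]
t 0.1 tcp [ 159.7 -526.1  230.7] shift m [ 0.4336 -0.2071  0.0778] turn [-0.4159  0.3217 -1.2936] F [ 1.  -0.2 -0.6] gap 85.1 j [-1.28  0.09  0.18  1.66  0.    1.57]
t 0.1 tcp [ 159.7 -526.1  230.7] shift m [ 0.3942 -0.2171  0.0994] turn [-0.0621  0.4863  0.2441] F [ 1.  -0.2 -0.6] gap 85.1 j [-1.28  0.09  0.18  1.66  0.    1.57]
t 0.1 tcp [ 159.7 -526.1  230.7] shift m [ 0.4336 -0.2071  0.0778] turn [0.3439 0.4447 1.779 ] F [ 1.  -0.2 -0.6] gap 85.1 j [-1.28  0.09  0.18  1.66  0.    1.57]
top cap 495 [-14.7   0.3  13.9] [-40.6   0.6  40.7] [56.1 59.6 62.5]
top face 839 [-69.1 -45.8  26.8] [-60.2  13.7  61.6] [-3.4 -0.6  2.3]
top tab 32 [-49.8 -41.7 -37.3] [-4.4  1.   4. ] [19.8 29.9 32. ]
((-0.6033172607421875, 0.23490524291992188), (30.419422149658203, 84.06141662597656), 0.06969092041254044)
side cap 200 [-16.4  -1.1  12.7] [-42.4   4.   42. ] [56.3 61.3 64.3]
side face 330 [-69.1 -41.4  25. ] [-59.7  23.9  60.5] [-3.5  0.7  3.5]
side tab 23 [-51.7 -44.6 -40.1] [-9.1  1.4  3.7] [19.9 29.3 34.8]
((-2.0415687561035156, -0.13401412963867188), (90.67410278320312, 31.38189697265625), 88.915771484375)
```

```bash
python3 -m creep '[[0.035,-0.02,0,0,0,0,0.44],[0.07,-0.04,0,0,0,0,0.44],[0.11,-0.06,0,0,0,0,0.44],[0.15,-0.08,0,0,0,0,0.44],[0.185,-0.1,0,0,0,0,0.44]]'
python3 -m creep '[[0.035,-0.02,0,0,0,0,0.44],[0.07,-0.04,0,0,0,0,0.44],[0.11,-0.06,0,0,0,0,0.44],[0.15,-0.08,0,0,0,0,0.44],[0.185,-0.1,0,0,0,0,0.44]]'
python3 - <<'E'
from h import *
go(dp(-46,0,100),tool(-N,-Y))
E
```

```text
t: 0.52
tcp_pos: [305.4, -378.8, 230.9]
orientation: [-3.107, -0.46, 0.0]
force: [0.2, 0.3, 0.6]
finger_gap: 25.9
finger_force: 0.0
t: 0.93
tcp_pos: [450.3, -232.5, 231.1]
orientation: [-3.108, -0.461, 0.0]
force: [0.2, -1.8, -0.4]
finger_gap: 24.0
finger_force: 0.0
t 0.93 tcp [ 450.3 -232.5  231.1] shift m [ 0.0355 -0.0196  0.1084] turn [-0.0609  0.4862  0.2444] F [ 0.2 -1.8 -0.4] gap 24.0 j [-0.48 -0.02  0.07  1.66 -0.    2.37]
```

```bash
python3 -m creep '[[0.007,-0.004,0.012,-0.012,0.097,0.049,0.44],[0.014,-0.008,0.025,-0.024,0.194,0.098,0.44],[0.021,-0.012,0.038,-0.036,0.291,0.147,0.44],[0.028,-0.016,0.05,-0.048,0.389,0.196,0.44],[0.035,-0.02,0.06,-0.061,0.486,0.244,0.44]]'
python3 - <<'E'
from h import *
s=env.sense()
c=env.capture("wrist");cv2.imwrite("pics/w1.png",cv2.convertScaleAbs(c["frame"],alpha=1.8))
print(c["camera_matrix"],c["tool_from_camera"])
go(dp(-46,0,100),tool(-N,-Y))
T=np.array(c["tool_from_camera"]);K=np.array(c["camera_matrix"]);R0=R.from_rotvec(s["orientation"]).as_matrix()
def px(p):
    q=np.linalg.inv(T)@np.r_[R0.T@(p-s["tcp_pos"]),1];q=np.array([q[0],-q[1],-q[2]]);th=np.arctan2(np.hypot(*q[:2]),q[2]);return (K[:2,2]+K[0,0]*th*q[:2]/np.hypot(*q[:2])).round()
for n,p in dict(tabtop=(-46,0,32),tabL=(-46,5,32),tabR=(-46,-5,32),capA=(-14,42,60),capB=(-14,-42,60),faceA=(-60,62,0),capC=(14,42,60)).items(): print(n,px(dp(*p)))
E
```

```text
t: 1.35
tcp_pos: [477.0, -204.5, 170.3]
orientation: [-3.035, -0.067, -0.763]
force: [-0.6, 0.7, 0.2]
finger_gap: 24.3
finger_force: 0.0
[[309.70691629   0.         320.27362167]
 [  0.         309.70691629 196.06256539]
 [  0.           0.           1.        ]] [[ 2.55322154e-04  9.46640207e-01  3.22292186e-01  8.29434550e+01]
 [ 9.99999966e-01 -2.55462389e-04 -4.18600797e-05 -1.37931483e+00]
 [ 4.27070974e-05  3.22292186e-01 -9.46640240e-01 -1.42747855e+02]
 [ 0.00000000e+00  0.00000000e+00  0.00000000e+00  1.00000000e+00]]
t 1.4 tcp [ 473.1 -201.6  162.4] shift m [-0.014   0.0025  0.0375] turn [-0.005  -0.0011 -0.0081] F [ 0.9  0.1 -2.9] gap 23.7 j [-0.55 -0.44 -0.5   1.1   0.27  2.61]
tabtop [321. 215.]
tabL [315. 215.]
tabR [327. 215.]
capA [267. 191.]
capB [375. 190.]
faceA [259. 216.]
capC [265. 155.]
```

View pics/w1.png

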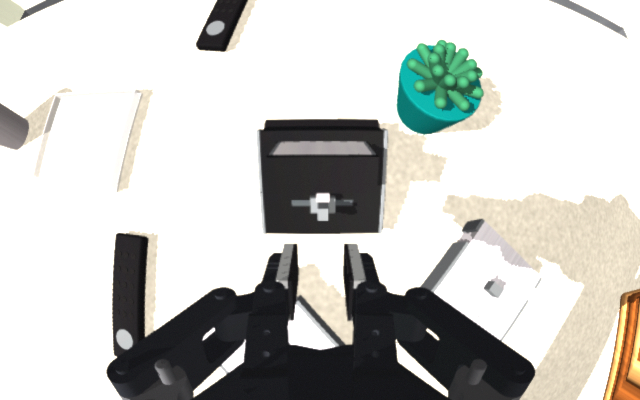

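The wrist view shows the tab at about (322,205), centred between the finger pads at (290,270) and (350,270). The lateral offset is under 2 mm.

```bash
python3 -m creep '[[-0.005,0,0.01,0,0,0,0.44],[-0.012,0.0025,0.025,0,0,-0.008,0.44],[-0.014,0.0025,0.045,-0.005,0,-0.008,0.44],[-0.014,0.0025,0.065,-0.005,0,-0.008,0.44],[-0.014,0.0025,0.065,-0.005,0,-0.008,0.44]]'
python3 - <<'E'
from h import *
env.capture("top")
s=env.sense()
c=env.capture("wrist");cv2.imwrite("pics/w2.png",cv2.convertScaleAbs(c["frame"][120:320,200:440],alpha=2.5))
go(dp(-46,0,14),tool(-N,-Y))
T=np.array(c["tool_from_camera"]);K=np.array(c["camera_matrix"]);R0=R.from_rotvec(s["orientation"]).as_matrix()
def px(p):
    q=np.linalg.inv(T)@np.r_[R0.T@(p-s["tcp_pos"]),1];q=np.array([q[0],-q[1],-q[2]]);th=np.arctan2(np.hypot(*q[:2]),q[2]);return (K[:2,2]+K[0,0]*th*q[:2]/np.hypot(*q[:2])-[200,120]).round()
for n,p in dict(tabtop=(-46,0,32),tabL=(-46,5,32),tabR=(-46,-5,32),capA=(-14,42,60),capB=(-14,-42,60),capC=(14,42,60)).items(): print(n,px(dp(*p)))
E
```

```text
t: 1.82
tcp_pos: [495.6, -206.7, 105.1]
orientation: [-3.044, -0.083, -0.751]
force: [-0.9, -0.9, -0.6]
finger_gap: 23.8
finger_force: 0.0
t 1.92 tcp [ 495.7 -207.   108.2] shift m [-0.008  -0.0047  0.0652] turn [0.0046 0.0021 0.01  ] F [0.6 0.1 0.9] gap 24.0 j [-0.53 -0.38 -0.56  0.97  0.25  2.61]
tabtop [116. 112.]
tabL [108. 112.]
tabR [123. 112.]
capA [41. 81.]
capB [190.  83.]
capC [38. 32.]
```

View pics/w2.png

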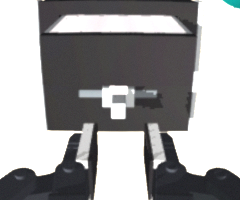

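The crop shows the tab top at about (118,112), midway between the pads at (90,150) and (152,150). The bright band at rows 14–35 is the pack's lit back face. This matches the predicted position to about 1 mm, so I descend.

```bash
python3 -m creep '[[-0.004,-0.002,0.0,0,0,0,0.44],[-0.008,-0.003,0.02,0.005,0.002,0.01,0.44],[-0.008,-0.003,0.04,0.005,0.002,0.01,0.44],[-0.008,-0.003,0.055,0.005,0.002,0.01,0.44],[-0.008,-0.003,0.064,0.005,0.002,0.01,0.44]]'
python3 -m creep '[[0,0,0,0,0,0,0.44],[0,0,0,0,0,0,0.44],[0,0,0,0,0,0,0.44],[0,0,0,0,0,0,0.44],[0,0,0,0,0,0,0.44]]'
python3 - <<'E'
from h import *
go(dp(-46,0,14),tool(-N,-Y));print(env.sense()["finger_force"])
E
```

```text
t: 2.33
tcp_pos: [518.2, -203.2, 47.0]
orientation: [-3.036, -0.067, -0.76]
force: [-0.8, -0.3, -0.1]
finger_gap: 23.9
finger_force: 0.0
t: 2.75
tcp_pos: [518.1, -203.3, 48.2]
orientation: [-3.036, -0.067, -0.762]
force: [-0.3, -0.1, -1.0]
finger_gap: 23.7
finger_force: 0.0
t 2.75 tcp [ 518.1 -203.3   48.2] shift m [ 0.     -0.0016  0.0016] turn [ 0.0007 -0.0031 -0.0013] F [-0.3 -0.1 -1. ] gap 23.7 j [-0.5  -0.31 -0.63  0.82  0.25  2.65]
0.0
```

```bash
python3 -m creep '[[0,0.003,0,0,0,0,0.44],[0,0.005,0,0,0,0,0.44],[0,0.007,0,0,0,0,0.44],[0,0.008,0,0,0,0,0.44],[0,0.009,0,0,0,0,0.44]]'
python3 -m creep '[[0,0.0005,0,0,0,0,0.44],[0,0.001,0,0,0,0,0.44],[0,0.0015,0,0,0,0,0.44],[0,0.002,0,0,0,0,0.44],[0,0.002,0,0,0,0,0.44]]'
```

```text
t: 3.17
tcp_pos: [518.3, -212.0, 47.0]
orientation: [-3.035, -0.066, -0.76]
force: [-1.7, 2.5, 1.1]
finger_gap: 23.9
finger_force: 1.0
t: 3.58
tcp_pos: [518.4, -214.0, 47.0]
orientation: [-3.036, -0.067, -0.76]
force: [-1.0, 1.8, 1.5]
finger_gap: 24.1
finger_force: 0.9
```

```bash
python3 -m creep '[[0,0.0005,0,0,0,0,0.44],[0,0.001,0,0,0,0,0.44],[0,0.0015,0,0,0,0,0.44],[0,0.0015,0,0,0,0,0.44],[0,0.0015,0,0,0,0,0.44]]'
```

```text
t: 4.0
tcp_pos: [518.4, -215.0, 47.0]
orientation: [-3.035, -0.067, -0.76]
force: [-1.7, 5.3, 2.7]
finger_gap: 23.7
finger_force: 2.6
```

```bash
python3 -m creep '[[0,0.0003,0,0,0,0,0.44],[0,0.0006,0,0,0,0,0.44],[0,0.001,0,0,0,0,0.44],[0,0.001,0,0,0,0,0.44],[0,0.001,0,0,0,0,0.44]]'
```

```text
t: 4.42
tcp_pos: [518.5, -215.3, 47.0]
orientation: [-3.033, -0.068, -0.76]
force: [-1.8, 9.3, 5.2]
finger_gap: 24.1
finger_force: 4.6
```

The latch is blocked on this side: force rises to about 9 N with only 0.3 mm of motion. I reverse.

```bash
python3 -m creep '[[0,-0.005,0,0,0,0,0.44],[0,-0.01,0,0,0,0,0.44],[0,-0.014,0,0,0,0,0.44],[0,-0.017,0,0,0,0,0.44],[0,-0.02,0,0,0,0,0.44]]'
python3 -m creep '[[0,-0.002,0,0,0,0,0.44],[0,-0.004,0,0,0,0,0.44],[0,-0.006,0,0,0,0,0.44],[0,-0.008,0,0,0,0,0.44],[0,-0.008,0,0,0,0,0.44]]'
```

```text
t: 4.83
tcp_pos: [517.5, -196.5, 47.0]
orientation: [-3.037, -0.066, -0.76]
force: [-0.6, -1.9, -1.7]
finger_gap: 23.7
finger_force: 1.1
t: 5.25
tcp_pos: [517.2, -188.2, 47.0]
orientation: [-3.036, -0.067, -0.76]
force: [-0.5, -1.4, -1.5]
finger_gap: 23.6
finger_force: 0.3
```

```bash
python3 -m creep '[[0,-0.001,0,0,0,0,0.44],[0,-0.002,0,0,0,0,0.44],[0,-0.003,0,0,0,0,0.44],[0,-0.004,0,0,0,0,0.44],[0,-0.004,0,0,0,0,0.44]]'
```

```text
t: 5.67
tcp_pos: [517.1, -184.3, 47.1]
orientation: [-3.036, -0.067, -0.76]
force: [-0.2, -1.9, -0.1]
finger_gap: 23.8
finger_force: 0.7
```

Runs freely this way (about 2 N). I carry on to the end stop in small steps.

```bash
python3 -m creep '[[0,-0.001,0,0,0,0,0.44],[0,-0.002,0,0,0,0,0.44],[0,-0.003,0,0,0,0,0.44],[0,-0.004,0,0,0,0,0.44],[0,-0.004,0,0,0,0,0.44]]'
```

```text
t: 6.08
tcp_pos: [516.9, -180.3, 47.0]
orientation: [-3.036, -0.067, -0.76]
force: [-0.4, -1.6, 0.2]
finger_gap: 24.0
finger_force: 0.7
```

```bash
python3 -m creep '[[0,-0.0005,0,0,0,0,0.44],[0,-0.001,0,0,0,0,0.44],[0,-0.0015,0,0,0,0,0.44],[0,-0.002,0,0,0,0,0.44],[0,-0.002,0,0,0,0,0.44]]'
```

```text
t: 6.5
tcp_pos: [516.8, -178.4, 47.0]
orientation: [-3.036, -0.067, -0.76]
force: [-0.9, -1.5, -0.0]
finger_gap: 24.2
finger_force: 0.8
```

```bash
python3 -m creep '[[0,-0.0003,0,0,0,0,0.44],[0,-0.0006,0,0,0,0,0.44],[0,-0.001,0,0,0,0,0.44],[0,-0.0015,0,0,0,0,0.44],[0,-0.0015,0,0,0,0,0.44]]'
```

```text
t: 6.92
tcp_pos: [516.7, -177.0, 47.0]
orientation: [-3.036, -0.066, -0.76]
force: [-0.8, -2.2, -0.6]
finger_gap: 23.6
finger_force: 1.1
```

```bash
python3 -m creep '[[0,-0.0003,0,0,0,0,0.44],[0,-0.0006,0,0,0,0,0.44],[0,-0.001,0,0,0,0,0.44],[0,-0.001,0,0,0,0,0.44],[0,-0.001,0,0,0,0,0.44]]'
```

```text
t: 7.33
tcp_pos: [516.7, -176.8, 47.1]
orientation: [-3.038, -0.065, -0.76]
force: [-0.7, -7.6, -2.2]
finger_gap: 23.6
finger_force: 3.6
```

```bash
python3 -m creep '[[0,0.004,0,0,0,0,0.44],[0,0.007,0,0,0,0,0.44],[0,0.007,-0.025,0,0,0,0.44],[0,0.007,-0.06,0,0,0,0.44],[0,0.007,-0.095,0,0,0,0.44]]'
python3 -m creep '[[0.005,0.004,-0.01,0,0,-0.12,0],[0.01,0.008,-0.02,0,0,-0.24,-0.2],[0.02,0.012,-0.025,0,0,-0.36,-0.2],[0.03,0.016,-0.025,0,0,-0.48,-0.2],[0.04,0.02,-0.025,0,0,-0.6,-0.2]]'
python3 -m creep '[[0,0,0,0,0,-0.12,-0.2],[0,0,0,0,0,-0.24,-0.2],[0,0,0,0,0,-0.36,-0.2],[0,0,0,0,0,-0.48,-0.2],[0,0,0,0,0,-0.6,-0.2]]'
python3 - <<'E'
from h import *
env.capture("top")
go(dp(0,0,100),tool(-N,S))
c=env.capture("side")
cv2.imwrite("pics/s2.png",cv2.resize(c["frame"][110:230,270:430],(800,600)))
E
```

```text
t: 7.75
tcp_pos: [471.3, -184.3, 130.9]
orientation: [-3.034, -0.068, -0.757]
force: [0.7, -0.2, -0.5]
finger_gap: 24.0
finger_force: 0.0
t: 8.17
tcp_pos: [497.3, -204.3, 172.9]
orientation: [2.77, 0.933, 0.706]
force: [0.1, 0.6, -0.8]
finger_gap: 51.4
finger_force: 0.0
t: 8.58
tcp_pos: [496.9, -203.8, 171.8]
orientation: [2.282, 1.647, 0.591]
force: [-0.4, 0.8, -0.3]
finger_gap: 51.2
finger_force: 0.0
t 8.63 tcp [ 496.9 -203.9  171.9] shift m [0.0034 0.0058 0.0348] turn [ 0.0023 -0.0013 -0.3574] F [-0.4  0.7 -0.2] gap 51.2 j [-0.53 -0.39 -0.45  1.09  0.26  1.41]
```

View pics/s2.png

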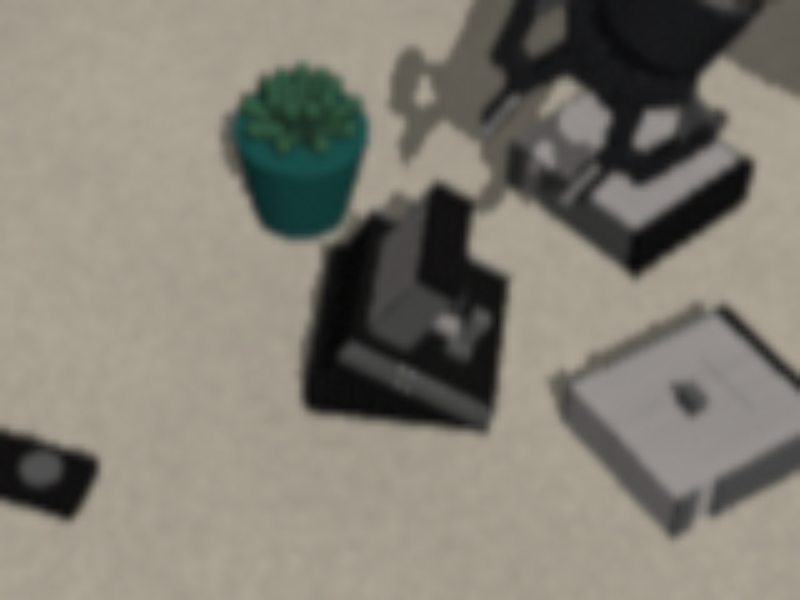

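The side view shows the tab pushed to the near (+y) side at (480,330). The lug at (448,322) is uncovered and the pack is still seated. Next I align above the pack.

```bash
python3 -m creep '[[0.003,0.006,0,0,0,-0.12,-0.2],[0.003,0.006,0,0,0,-0.24,-0.2],[0.003,0.006,0.01,0.002,0,-0.357,-0.2],[0.003,0.006,0.02,0.002,0,-0.357,-0.2],[0.003,0.006,0.02,0.002,0,-0.357,-0.2]]'
python3 - <<'E'
from h import *
env.capture("top")
go(dp(0,0,28),tool(-N,S))
E
```

```text
t: 9.1
tcp_pos: [511.8, -202.2, 155.0]
orientation: [1.933, 1.98, 0.504]
force: [0.7, 0.4, -0.9]
finger_gap: 50.9
finger_force: 0.0
t 9.15 tcp [ 511.6 -202.2  155.7] shift m [0.0001 0.0014 0.0856] turn [-0.002  -0.0019 -0.022 ] F [0.1 0.3 1.1] gap 51.3 j [-0.5  -0.36 -0.45  1.05  0.25  1.1 ]
```

```bash
python3 -m creep '[[0,0.001,0.015,0,0,-0.02,-0.2],[0,0.001,0.035,0,0,-0.02,-0.2],[0,0.001,0.055,0,0,-0.02,-0.2],[0,0.001,0.072,0,0,-0.02,-0.2],[0,0.001,0.085,0,0,-0.02,-0.2]]'
python3 -m creep '[[0,0,0,0,0,0,0.1],[0,0,0,0,0,0,0.2],[0,0,0,0,0,0,0.3],[0,0,0,0,0,0,0.35],[0,0,0,0,0,0,0.4]]' 60
python3 - <<'E'
from h import *
go(dp(0,0,28),tool(-N,S));print(env.sense()["finger_force"])
E
```

```text
t: 9.57
tcp_pos: [552.7, -200.5, 81.3]
orientation: [1.909, 1.997, 0.498]
force: [0.1, -0.4, -0.0]
finger_gap: 51.6
finger_force: 0.0
t: 9.98
tcp_pos: [552.5, -201.1, 83.9]
orientation: [1.903, 1.999, 0.497]
force: [-4.7, 0.9, 4.5]
finger_gap: 27.1
finger_force: 59.5
t 9.98 tcp [ 552.5 -201.1   83.9] shift m [ 0.001  -0.0012  0.003 ] turn [0.0007 0.0002 0.0036] F [-4.7  0.9  4.5] gap 27.1 j [-0.46 -0.25 -0.51  0.87  0.23  1.11]
59.51995253562927
```

```bash
python3 -m creep '[[0,0,0,0,0,0,1],[0,0,0,0,0,0,1],[0,0,-0.002,0,0,0,1],[0,0,-0.004,0,0,0,1],[0,0,-0.006,0,0,0,1]]' 100
python3 -m creep '[[0,0,-0.003,0,0,0,1],[0,0,-0.006,0,0,0,1],[0,0,-0.01,0,0,0,1],[0,0,-0.015,0,0,0,1],[0,0,-0.02,0,0,0,1]]'
```

```text
t: 10.4
tcp_pos: [549.8, -200.8, 87.4]
orientation: [1.903, 2.001, 0.498]
force: [8.0, 0.1, -10.6]
finger_gap: 26.4
finger_force: 99.5
t: 10.82
tcp_pos: [540.1, -201.4, 106.0]
orientation: [1.903, 2.001, 0.497]
force: [-0.4, -0.0, -3.2]
finger_gap: 26.2
finger_force: 101.2
```

```bash
python3 -m creep '[[0,0,-0.02,0,0,0,1],[0,0,-0.045,0,0,0,1],[0,0,-0.07,0,0,0,1],[0,0,-0.095,0,0,0,1],[0,0,-0.12,0,0,0,1]]'
python3 - <<'E'
from h import *
ya=np.radians(-4);x=np.array([np.cos(ya),np.sin(ya),0])
go(np.array([608.,147,160]),tool(np.array([0,0,-1.]),x));print(dp(0,0,28))
E
```

```text
t: 11.23
tcp_pos: [483.1, -203.9, 213.0]
orientation: [1.903, 2.0, 0.497]
force: [0.7, -0.2, -3.1]
finger_gap: 26.6
finger_force: 101.9
t 11.23 tcp [ 483.1 -203.9  213. ] shift m [0.3444 0.1009 0.1129] turn [ 0.488  -0.0272  0.1174] F [ 0.7 -0.2 -3.1] gap 26.6 j [-0.54 -0.41 -0.38  1.18  0.26  1.04]
[ 552.86832831 -200.09630572   80.7225326 ]
```

```bash
python3 -m creep '[[0.025,0,0,0.095,-0.005,0.023,1],[0.055,0.005,0,0.195,-0.01,0.047,1],[0.085,0.012,0.01,0.29,-0.016,0.07,1],[0.115,0.02,0.02,0.39,-0.022,0.094,1],[0.145,0.03,0.03,0.488,-0.027,0.117,1]]'
python3 - <<'E'
from h import *
ya=np.radians(-4);x=np.array([np.cos(ya),np.sin(ya),0])
go(np.array([608.,147,160]),tool(np.array([0,0,-1.]),x))
E
```

```text
t: 11.65
tcp_pos: [517.7, -55.9, 200.7]
orientation: [2.298, 2.141, -0.003]
force: [1.7, -0.0, -3.2]
finger_gap: 26.6
finger_force: 102.0
t 11.65 tcp [517.7 -55.9 200.7] shift m [0.2089 0.0757 0.0403] turn [-0.0009  0.0018 -0.001 ] F [ 1.7 -0.  -3.2] gap 26.6 j [-0.11  0.01  0.03  1.6  -0.    1.53]
```

```bash
python3 -m creep '[[0.03,0.01,0,0,0,0,1],[0.067,0.023,0,0,0,0,1],[0.105,0.037,0,0,0,0,1],[0.142,0.05,0,0,0,0,1],[0.178,0.063,0,0,0,0,1]]'
python3 -m creep '[[0.02,0.008,0,0,0,0,1],[0.031,0.013,0.005,0,0,0,1],[0.031,0.013,0.015,0,0,0,1],[0.031,0.013,0.025,0,0,0,1],[0.031,0.013,0.025,0,0,0,1]]'
python3 - <<'E'
from h import *
ya=np.radians(-4);x=np.array([np.cos(ya),np.sin(ya),0])
c=env.capture("side")
go(np.array([608.,147,70]),tool(np.array([0,0,-1.]),x))
cv2.imwrite("pics/s3.png",cv2.resize(c["frame"][170:330,220:420],(700,560)))
W=cloud(c);m=(abs(W[...,0]-608)<60)&(abs(W[...,1]-147)<45)&(W[...,2]>25)&(W[...,2]<150)
q=W[m];print(len(q),np.percentile(q,[1,50,99],axis=0).round(1))
for z in range(70,150,10):
    k=q[abs(q[:,2]-z)<5]
    if len(k)>5: print(z,k.mean(0).round(1),k.min(0).round(1),k.max(0).round(1))
E
```

```text
t: 12.07
tcp_pos: [593.2, 118.1, 199.3]
orientation: [-2.297, -2.143, -0.001]
force: [0.6, -0.6, -2.5]
finger_gap: 26.6
finger_force: 101.9
t: 12.48
tcp_pos: [606.6, 144.8, 171.2]
orientation: [-2.297, -2.141, 0.005]
force: [-0.7, 0.2, -4.0]
finger_gap: 26.4
finger_force: 101.8
t 12.53 tcp [606.8 144.6 172.5] shift m [0.0026 0.0013 0.1025] turn [-0.0024  0.0008 -0.0007] F [-0.1 -0.3 -3. ] gap 26.3 j [ 0.23  0.26  0.25  1.57 -0.    1.88]
184 [[581.  111.5 105.3]
 [596.3 182.4 129.8]
 [621.  187.3 149.5]]
110 [601.9 172.2 110.6] [587.9 110.5 105.2] [620.3 187.1 115. ]
120 [601.2 172.6 119.2] [587.7 111.5 115.2] [621.1 187.6 124.5]
130 [599.9 172.6 131.2] [589.5 126.8 125.3] [619.3 185.8 134.9]
140 [598.7 176.4 140.1] [584.1 151.  135. ] [618.8 187.6 144.8]
```

View pics/s3.png

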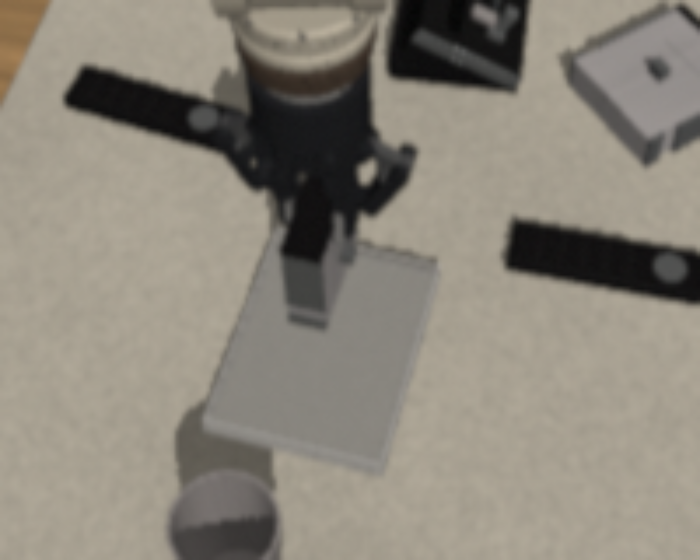

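The pack hangs upright over the tray's floor, with its lower end at about (310,320), clear of the walls. I lower it.

```bash
python3 -m creep '[[0.002,0.001,0.02,0,0,0,1],[0.002,0.001,0.045,0,0,0,1],[0.002,0.001,0.068,0,0,0,1],[0.002,0.001,0.082,0,0,0,1],[0.002,0.001,0.09,0,0,0,1]]'
python3 -m creep '[[0,0,0.001,0,0,0,1],[0,0,0.002,0,0,0,1],[0,0,0.003,0,0,0,1],[0,0,0.004,0,0,0,1],[0,0,0.004,0,0,0,1]]'
python3 -c "
from h import *
s=env.sense();print(s['tcp_pos'],s['force'])"
```

```text
t: 12.95
tcp_pos: [607.9, 146.5, 82.3]
orientation: [-2.298, -2.141, 0.003]
force: [-1.2, -0.6, -2.5]
finger_gap: 26.4
finger_force: 102.0
t: 13.37
tcp_pos: [609.4, 148.1, 80.8]
orientation: [2.297, 2.143, 0.002]
force: [0.2, -0.1, -3.7]
finger_gap: 26.1
finger_force: 102.0
[609.38874868 148.07233414  80.8496643 ] [ 0.24858921 -0.05392258 -3.69966451]
```

```bash
python3 -m creep '[[0,0,0.001,0,0,0,1],[0,0,0.002,0,0,0,1],[0,0,0.003,0,0,0,1],[0,0,0.004,0,0,0,1],[0,0,0.005,0,0,0,1]]'
```

```text
t: 13.78
tcp_pos: [608.9, 148.1, 74.8]
orientation: [-2.297, -2.143, -0.0]
force: [-1.1, 0.7, -3.3]
finger_gap: 26.9
finger_force: 102.0
```

```bash
python3 -m creep '[[0,0,0.0005,0,0,0,1],[0,0,0.001,0,0,0,1],[0,0,0.0015,0,0,0,1],[0,0,0.002,0,0,0,1],[0,0,0.0025,0,0,0,1]]'
```

```text
t: 14.2
tcp_pos: [609.0, 148.0, 72.4]
orientation: [-2.297, -2.143, -0.001]
force: [-0.4, -0.2, -3.6]
finger_gap: 26.4
finger_force: 102.0
```

```bash
python3 -m creep '[[0,0,0.0005,0,0,0,1],[0,0,0.001,0,0,0,1],[0,0,0.0015,0,0,0,1],[0,0,0.002,0,0,0,1],[0,0,0.002,0,0,0,1]]'
```

```text
t: 14.62
tcp_pos: [608.9, 148.0, 70.3]
orientation: [-2.297, -2.143, -0.0]
force: [-0.8, -0.3, -4.4]
finger_gap: 26.4
finger_force: 102.0
```

```bash
python3 -m creep '[[0,0,0.0005,0,0,0,1],[0,0,0.001,0,0,0,1],[0,0,0.0015,0,0,0,1],[0,0,0.0015,0,0,0,1],[0,0,0.0015,0,0,0,1]]'
```

```text
t: 15.03
tcp_pos: [609.0, 148.1, 69.7]
orientation: [2.297, 2.143, 0.001]
force: [-2.9, 0.7, 4.8]
finger_gap: 26.4
finger_force: 103.0
```

```bash
python3 -m creep '[[0,0,0.0005,0,0,0,1],[0,0,0.001,0,0,0,1],[0,0,0.0015,0,0,0,1],[0,0,0.0015,0,0,0,1],[0,0,0.0015,0,0,0,1]]'
```

```text
t: 15.45
tcp_pos: [609.1, 148.2, 69.6]
orientation: [2.296, 2.143, 0.003]
force: [-7.3, -0.5, 15.2]
finger_gap: 26.4
finger_force: 104.4
```

Contact. I ease off, slacken the grip so the foot settles flat, and open slowly.

```bash
python3 -m creep '[[0,0,-0.0005,0,0,0,1],[0,0,-0.001,0,0,0,1],[0,0,-0.001,0,0,0,1],[0,0,-0.001,0,0,0,1],[0,0,-0.001,0,0,0,1]]' 20
python3 -m creep '[[0,0,0,0,0,0,0.34],[0,0,0,0,0,0,0.32],[0,0,0,0,0,0,0.3],[0,0,0,0,0,0,0.26],[0,0,0,0,0,0,0.2]]'
python3 -m creep '[[0,0,0,0,0,0,0.1],[0,0,0,0,0,0,0],[0,0,0,0,0,0,-0.1],[0,0,0,0,0,0,-0.2],[0,0,0,0,0,0,-0.2]]'
python3 - <<'E'
from h import *
c=env.capture("side");cv2.imwrite("pics/s4.png",cv2.resize(c["frame"][170:330,220:420],(700,560)))
E
```

```text
t: 15.87
tcp_pos: [609.1, 148.1, 69.7]
orientation: [2.297, 2.143, 0.002]
force: [-4.5, 0.6, 8.0]
finger_gap: 26.3
finger_force: 103.6
t: 16.28
tcp_pos: [609.0, 148.0, 68.3]
orientation: [-2.297, -2.143, -0.0]
force: [-0.4, -0.6, 0.8]
finger_gap: 34.3
finger_force: 0.0
t: 16.7
tcp_pos: [609.0, 148.0, 68.5]
orientation: [-2.297, -2.143, -0.001]
force: [-0.0, -0.5, 0.0]
finger_gap: 51.2
finger_force: 0.0
```

View pics/s4.png

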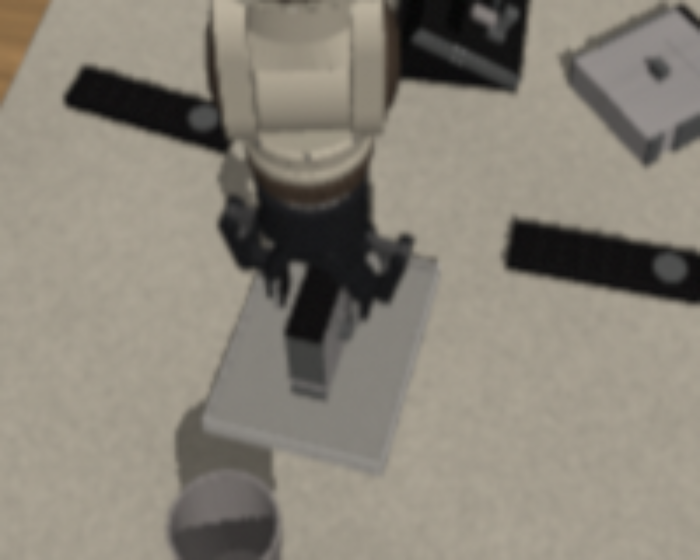

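The pack stands in the tray at (315,345) with the fingers open on both sides and clear of it. I retreat straight up.

```bash
python3 -m creep '[[0,0,-0.01,0,0,0,-0.2],[0,0,-0.03,0,0,0,-0.2],[0,0,-0.06,0,0,0,-0.2],[0,0,-0.095,0,0,0,-0.2],[0,0,-0.13,0,0,0,-0.2]]'
python3 -m creep '[[0,-0.01,-0.01,0,0,0,-0.2],[0,-0.03,-0.02,0,0,0,-0.2],[0,-0.06,-0.02,0,0,0,-0.2],[0,-0.1,-0.02,0,0,0,-0.2],[0,-0.12,-0.02,0,0,0,-0.2]]'
python3 - <<'E'
from h import *
for n in("side","top"):
    W=cloud(env.capture(n))
    m=(abs(W[...,0]-608)<62)&(abs(W[...,1]-147)<80)&(W[...,2]>28)&(W[...,2]<125);q=W[m]
    for z in(50,70,90,98):
        k=q[abs(q[:,2]-z)<5]
        if len(k)>5: print(n,z,k.mean(0).round(1),k.min(0).round(1),k.max(0).round(1))
    d=W-M;s,y,nn=d@S,d@Y,d@N
    m=(nn>20)&(nn<38)&(s<-36)&(s>-56)&(abs(y)<45)
    if m.sum()>3: print(n,"tab y",np.median(y[m]))
print(env.sense()["force"])
E
```

```text
t: 17.17
tcp_pos: [608.4, 147.9, 200.4]
orientation: [-2.297, -2.143, 0.0]
force: [0.9, 0.6, -0.1]
finger_gap: 51.5
finger_force: 0.0
t: 17.58
tcp_pos: [486.3, 156.2, 219.4]
orientation: [-2.297, -2.143, -0.001]
force: [0.2, -1.1, 0.3]
finger_gap: 51.2
finger_force: 0.0
side 50 [596.8 160.9  49.4] [583.8 115.2  45. ] [622.9 191.3  55. ]
side 70 [599.1 168.2  70.2] [590.8 113.5  65.3] [622.3 191.1  75. ]
side 90 [605.1 172.5  90.6] [590.3 112.4  85. ] [623.4 190.9  94.9]
side 98 [606.7 149.3  98.5] [590.3 103.3  93.3] [623.3 190.4 102.7]
top 50 [595.3 142.6  49.1] [585.  106.2  45. ] [619.3 188.2  54.6]
top 70 [598.4 137.1  70.1] [592.4 106.1  65.3] [618.4 191.   75. ]
top 90 [599.8 136.   90.3] [592.3 106.3  85.4] [620.3 189.2  95. ]
top 98 [608.9 148.4  98.5] [592.3 106.4  93.2] [625.7 191.3 102.8]
top tab y 21.388708121348994
[0.92515193 0.34672249 1.41775283]
```

The pack is upright with its top at about 98 mm, centred in the tray. The latch is about 20 mm aside.

```bash
python3 -c "
from cell import env
print(env.job_done())"
```

```text
the job is handed in; nothing more can be done
None
```

The job is handed in: the pack stands upright in the tray, the latch is about 20 mm aside, and the arm is clear of everything; the system gave no pass or fail verdict.

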